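# Swing a slotted plate on its peg against the stop screw and bolt it

## Task

The aluminium mounting plate is hooked by its slotted corner on the jig's steel peg but stands askew. Without lifting it or letting it come off the peg, push its opposite corner so that it swings about the peg until its long edge bears on the tip of the red block's stop screw (how far the screw stands out must be felt for), and keep it pressed there for a second or more with a steady push of about 12 N, never over 18 N. Then let go of it, draw the bolt by its black knob fully home so that its yellow sprung disc holds the plate against the screw, let go, and leave the tools and other pieces alone.

Things in the scene. Friction and masses are not known exactly. Their poses are not given: they have to be found in the camera images.
- jig: Fixed plywood board 260 x 195 mm, top 18 mm above the bench (z = 18 mm). Origin at bench level on the axis of its steel peg (12 mm diameter, 27 mm tall above the board). Its x axis is the direction of the plate's long edges when nominally square, z up; the board spans x -65..195, y -135..60 mm. Two bolt guides, 14 mm tall, stand at x 145..180, y -102..-126 mm.
- plate: Loose aluminium plate 125 x 80 x 12 mm, 0.2 to 0.4 kg, flat on the board. Origin at its underside, at the slot's closed end, within 1 mm of the peg axis while hooked. Own frame (x along long edges, z up): x -12..113, y -64..16 mm. Starts turned 0.35 to 0.7 rad clockwise (from above) from square; swing it anticlockwise. Sliding it takes a few N.
- slot (a point): Middle of the plate's slot mouth (plate x = -12, y = 0, z = 12 mm). The slot is 14 mm wide (y -7..7), open to plate -x, closed at x = 6.5 mm; the peg stands in it.
- free_corner (a point): Top of the plate's far left corner (plate x = 113, y = 16, z = 12 mm). The stop screw meets the long edge y = 16 mm, 25 mm short of this corner.
- push_corner (a point): Top of the plate's far right corner, opposite the slot: middle of its 12 x 12 mm bevel (plate x = 107, y = -58, z = 12 mm). Push on the long edge y = -64 mm (straight up to x = 101 mm) beside this corner, about plate x = 84 mm, towards plate +y. The bevel lets the bolt's disc climb on.
- stop: Red block fixed on the board, 36 (x) x 24 (y) x 24 mm, carrying a steel stop screw (12 mm, round tip) at jig x = 88 mm that points to jig -y. Origin at z = 18 mm in the middle of the face from which the screw stands out, at jig y = 30 mm. The tip's setting is not measured: it lies anywhere from jig y = 8.5 to 22.5 mm. Rigid: feel for it slowly with the plate.
- bolt (a joint): Brass bolt, bar 62 x 12 x 12 mm along jig x at jig y = -114 mm. 0 = withdrawn, 0.040 m = fully home (end stop); grows towards jig -x. Friction about 2.5 N, and up to some 9 N in all while its yellow sprung disc climbs on to the plate's edge. It stays where it is left.
- bolt_knob (a point): Centre of the top of the bolt's black round knob, 16 mm diameter, standing 30 mm above the bar (top at z = 62 mm, bar top at z = 32 mm). Moves with the bolt: at jig x = 165 mm minus the joint value, y = -114 mm.
- disc_center (a point): Centre of the top of the bolt's slippery yellow nylon disc (32 mm diameter, 12 mm thick, top at z = 32 mm) on its sprung carrier. At jig x = 132 mm minus the bolt's value, y = -72.2 mm; yields up to 18 mm to jig -y (2 N + 0.3 N/mm). Withdrawn, it is clear of the plate; home, it has slid on to and presses on the plate's edge y = -64 mm and keeps it on the stop.
- ring_blank: small brass disc 26 mm across, 8 mm high, lying on the jig board; bystander; origin at centre of underside
- file_block: small wooden block 34 x 18 x 14 mm lying on the jig board; bystander; origin at centre of underside
- jar: glass jar with blue cap, 52 mm across, 60 mm high; bystander; origin at centre of underside
- bench_pin: flat pale wooden bar 150 x 45 x 18 mm; bystander; origin at centre of underside
- screwdriver: screwdriver lying on the bench; bystander
- mallet: hammer lying on the bench; bystander
- saw_frame: jeweller's saw frame: U-shaped steel bow 130 x 85 mm with a dark 100 mm wooden handle, lying flat, under 30 mm high; bystander
- cup: blue cup, 70 mm across, 70 mm high; bystander
Mind the look-alikes: they are no part of the job. Several things have the shape of the plate; the one meant has the colours described above.

How it is judged (in metres and radians):
On the way, in this order (a step that is already met when the one before it is completed fails the run):
1. the plate is swung on its peg and kept pressed against the stop screw (more than 5 N) while the bolt is still withdrawn (angle between the x axis of plate and the x axis of jig, either way round below 0.12 rad and horizontal distance between plate and jig below 0.004 m and angle between plate's own z axis and vertical below 0.04 rad and contact force between plate and stop above 5 N and value of joint bolt below 0.012 m), for 0.8 s.
2. with the plate let go, the bolt is slid home (value of joint bolt above 0.035 m and contact force between the fingers and plate below 0.2 N), for 0.1 s.
At the end, for the whole second after the job is handed in: The plate lies flat on the board, hooked on the peg (origin within 4 mm of the peg axis), turned to within 0.12 rad of the jig's x axis, at rest and held against the stop screw (over 0.5 N) by the bolt's disc; the bolt is at least 35 mm of its 40 mm home; the plate and bolt are released (all of step 2 and angle between the x axis of plate and the x axis of jig, either way round below 0.12 rad and horizontal distance between plate and jig below 0.004 m and angle between plate's own z axis and vertical below 0.04 rad and contact force between plate and stop above 0.5 N and linear speed of plate below 0.01 m/s); the robot touches nothing.
It fails at once if the stop is pressed by the plate with more than 18 N (contact force between plate and stop above 18 N).
It fails at once if the plate is lifted or tipped (height (world z) of plate above 0.026 m or angle between plate's own z axis and vertical above 0.12 rad).
It fails at once if the plate comes off the peg (horizontal distance between plate and jig above 0.012 m).
It fails at once if a tool or another piece is shifted by more than 15 mm (distance of any of ring_blank, file_block, jar, bench_pin, screwdriver, mallet, saw_frame, cup from where it was at the start of the episode above 0.015 m).
It also fails if it takes over 66 s, if anything falls off the work surface, if the arm or the gripper's body presses on something with over 40 N, if the wrist force passes 120 N, or if a joint passes its speed limit or range.

## Robot

A 6-joint arm with a two-finger parallel gripper is mounted at the origin on the work surface. World frame = base frame: x ahead of the robot, y to its left, z up, the work surface at z = 0. Lengths are in mm, angles in degrees, forces in N, time in s.
With the tool pointing down it reaches from about 325 to 1000 mm from the base axis. Payload 5.1 kg.
Tool frame: the origin (TCP) lies at the very end of the fingers, on their centre line; the grasp point (between the pads) lies hold_point_z behind it (hold_point_z is the distance from the TCP to the grasp point, in mm); z points along the fingers, y is the direction in which the jaws open and shut (so a half turn about z gives the same grasp; the last joint's range is limited). The gripper opens to 85 mm and grips with 20 to 120 N. Pads are 22 mm wide; open, the fingers measure 114 mm over their backs; the gripper's body (76 mm by 85 mm) begins 54 mm behind the grasp point. The pads swing forward as they close: fully open they stand 13 mm farther back than shut.
Start: joints at [68.835, 7.093, 94.555, -0, 78.352, -4.733], TCP at [183.896, 623.432, 231.322] pointing down, gripper open.
Joint ranges: [-149.61, 149.61], [-58.7, 133.49], [1.44, 155.28], [-77.14, 257.14], [18.33, 153.61], [-166.67, 166.67]. Speed limits (degrees/s): [147.25, 147.25, 180, 180, 180, 180].

## Interface

Orientations are given as a 3x3 rotation matrix whose columns are the frame's x, y, z axes.
In Python, from cell import observe, grab_frame, camera_model, close_job, outline_of, hold_point_z gives the robot as it stands.
- The arm moves only by the tool play_rows, never from a script. Its argument "plan" is a list of rows, each a list of 5 numbers: the finger opening in m, from 0 to 0.0854, then the shift along the tool's x, y, z in m, then the turn about the tool's z in degrees. A call has 1 to 10 rows; each row is the pose to reach, as a shift and turn from the pose commanded when the call began, along the tool's axes at that moment; what a row does not reach only later rows make up. A row lasts 1/12 s, in which the tool goes at most 41.7 mm and 7.16 degrees, less where a joint would pass 70% of its speed; a pose out of reach is approached as far as the arm can. A call with a gripper value outside its range is refused whole. The fingers move at their own pace and stop on an object; "newtons" is the grip in N (left out, the last holds). Time passes only in rows, so rows that repeat a pose let the fingers close. It gives the time, the measured TCP pose, the force and the opening at its end, in the units of the state.
- observe(): the state, without advancing time (a new reading comes with each control period).
- grab_frame(name): name is "scene" or "side" or "wrist"; returns the picture (384x512x3 uint8, red, green, blue); there is no depth.
- camera_model(name): a dict with "camera_matrix" (3x3 intrinsics, pixels), "pose" (4x4, takes a point from camera to world coordinates). Camera axes: x right, y up, looking along -z (the intrinsics and any distortion apply to the point x, -y, -z); pixel columns grow to the right and rows downward; lengths in mm; the calibration is good to about 2 mm. The wrist camera is an equidistant fisheye: a pixel r from the principal point sees the ray r / f radians off the axis. A picture is of the moment at which its call begins: read the wrist's pose just before it. camera_model takes no time and is no camera call; for the wrist camera it gives the pose at the moment of the call.
- close_job(): hands the job in, once; it reports no verdict.
Trained networks look in the newest picture that a camera, given by its name, has taken for a name from the list of things; names that differ only in an ending like _2 or _b are one class to them, and where a whole thing is asked for, a point or a joint stands for the part that bears it (a point fixed in the world has none). Each returns a list of dicts, best first, with "conf" (0 to 1); they miss things now and then, are a little off and sometimes report something else, mostly with a low value. They report only what shows in the picture. A call takes as long as a camera call. They do not tell look-alikes from the thing itself.
- outline_of(camera, name): "pixels" (384x512 bool, what is visible of it) and "position" ([column, row] in pixels, amid what is visible of it).
The state is a dict: "time_s": time; "joint_pos": joint angles; "qvel": joint speeds; "tau": joint torques, N m; "position": TCP position; "tool_rot": TCP orientation; "ft_force": force on the tool from outside, world axes, zero at the start; "moment": the same for the moment, N m; "grip_width": finger opening in mm.
Only numpy, scipy, OpenCV 4.12 (cv2) and the standard library are available. Lean on these libraries where they do the work, as an engineer would, in place of code of your own. Each camera call takes 0.05 s, during which the arm holds its last target.

## Working session

There is one attempt and no reset: what is moved stays moved. The work goes in short steps, Python scripts to look and compute and a tool call to move; the robot and the scene stay as the last step left them, time stands still between calls to the robot, and variables do not carry over. Pictures are saved under pics/ and viewed, and the job is handed in when it is done.

Besides the shell and the picture viewer there is one more tool, called as name([rows], argument=value, ...), one row to a line, values as JSON. play_rows: Moves the arm, as the interface text tells. Its arguments: {"type":"object","properties":{"plan":{"type":"array"},"newtons":{"type":"number"}},"required":["plan"]}

```bash
ls; mkdir -p pics
python3 - <<'E'
from cell import *
import cv2,numpy as np
s=observe();print(s, hold_point_z)
for n in ["scene","side","wrist"]:
    f=grab_frame(n);cv2.imwrite(f"pics/{n}0.png",f[:,:,::-1]);m=camera_model(n);print(n,m)
E
```

```text
pics
{'time_s': 0.0, 'joint_pos': array([ 6.88352118e+01,  7.13523093e+00,  9.46349487e+01, -1.34023960e-03,
        7.83523421e+01, -4.73344029e+00]), 'qvel': array([-0.00201115,  0.01731983,  0.004756  ,  0.09707512, -0.01186938,
        0.00866895]), 'tau': array([ 2.01860785e-03, -4.23623800e+01, -3.65449619e+01,  4.57125111e-05,
        7.08553838e-03,  1.59748566e-06]), 'position': array([183.68096234, 622.86015008, 230.0244864 ]), 'tool_rot': array([[-9.59160640e-01,  2.82860924e-01, -7.50710477e-04],
       [ 2.82861878e-01,  9.59158563e-01, -2.00243399e-03],
       [ 1.53640053e-04, -2.13300325e-03, -9.99997713e-01]]), 'ft_force': array([-0.04199729,  1.18835079,  0.16024493]), 'moment': array([ 0.01521746, -0.00273137,  0.04098709]), 'grip_width': 85.14792495270096} 18.700000000000003
scene {'camera_matrix': array([[385.63779965,   0.        , 259.02042071],
       [  0.        , 385.63779965, 190.94602108],
       [  0.        ,   0.        ,   1.        ]]), 'pose': array([[-2.77539837e-01, -7.60028593e-01,  5.87646303e-01,
         1.17445347e+03],
       [ 9.60610161e-0
[... 591 characters left out ...]
       [ 5.48417009e-03,  7.25626010e-01,  6.88067452e-01,
         1.06063653e+03],
       [ 0.00000000e+00,  0.00000000e+00,  0.00000000e+00,
         1.00000000e+00]])}
wrist {'camera_matrix': array([[297.31863964,   0.        , 258.9999277 ],
       [  0.        , 297.31863964, 191.75145263],
       [  0.        ,   0.        ,   1.        ]]), 'pose': array([[ 2.81202583e-01, -9.18856786e-01, -2.76816391e-01,
         1.12115072e+02],
       [ 9.59647772e-01,  2.68911705e-01,  8.22353287e-02,
         6.43872666e+02],
       [-1.12332200e-03, -2.88771020e-01,  9.57397533e-01,
         3.72714692e+02],
       [ 0.00000000e+00,  0.00000000e+00,  0.00000000e+00,
         1.00000000e+00]])}
```

View pics/scene0.png

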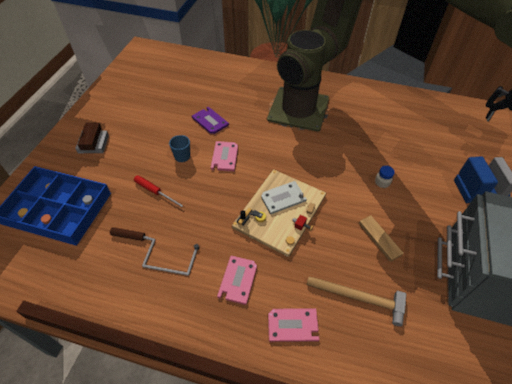

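View pics/side0.png

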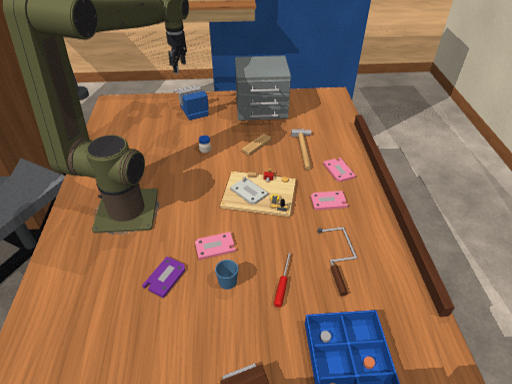

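View pics/wrist0.png

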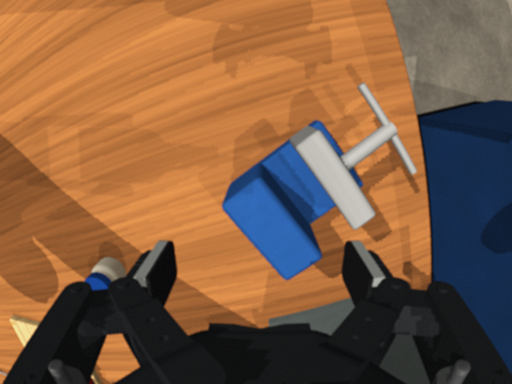

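The jig is at about (280,212) in the scene view and (258,193) in the side view. The pink and purple plates are decoys, and the wrist camera looks elsewhere. I'll zoom in on the jig in both.

```bash
cat > h.py <<'E'
import numpy as np,cv2
from cell import *
def proj_z(cam,px,z,model=None):
    m=model or camera_model(cam);K=np.array(m["camera_matrix"]);T=np.array(m["pose"])
    x=(px[0]-K[0,2])/K[0,0];y=(px[1]-K[1,2])/K[1,1]
    if cam=="wrist":
        r=np.hypot(x,y);s=np.sin(r)/r if r>1e-9 else 1
        d=np.array([x*s,-y*s,-np.cos(r)])
    else: d=np.array([x,-y,-1])
    d=T[:3,:3]@d;o=T[:3,3]
    return o+d*(z-o[2])/d[2]
def to_px(cam,P,model=None):
    m=model or camera_model(cam);K=np.array(m["camera_matrix"]);T=np.array(m["pose"])
    c=T[:3,:3].T@(np.array(P)-T[:3,3]);v=np.array([c[0],-c[1],-c[2]])
    if cam=="wrist":
        rr=np.hypot(v[0],v[1]);t=np.arctan2(rr,v[2]);u=v[:2]/max(rr,1e-9)*t
    else:u=v[:2]/v[2]
    return np.array([K[0,0]*u[0]+K[0,2],K[1,1]*u[1]+K[1,2]])
E
python3 - <<'E'
from h import *
a=cv2.imread('pics/scene0.png')[160:265,225:335];cv2.imwrite('pics/sc.png',cv2.resize(a,None,fx=7,fy=7)[:600])
a=cv2.imread('pics/side0.png')[165:225,210:310];cv2.imwrite('pics/sd.png',cv2.resize(a,None,fx=8,fy=8))
for n in ['jig','plate','stop','bolt','bolt_knob','disc_center','ring_blank','file_block']:
    for cam in ['scene','side']:
        r=outline_of(cam,n)
        for d in r[:6]: print(n,cam,round(d['conf'],2),np.round(d['position'],1),d['pixels'].sum(),np.round(proj_z(cam,d['position'],18)))
E
```

```text
jig scene 0.69 [278.8 217.5] 3514 [530.  55.  18.]
jig side 0.9 [264.4 196.7] 2090 [509.  15.  18.]
plate scene 0.9 [284.8 196.4] 925 [447.  53.  18.]
plate scene 0.75 [293.7 324.2] 1580 [833. 171.  18.]
plate scene 0.74 [228.3 155.6] 660 [ 333. -175.   18.]
plate scene 0.64 [210.9 119.1] 503 [ 177. -296.   18.]
plate scene 0.63 [235.4 279.2] 1275 [758.  -9.  18.]
plate scene 0.47 [371.8 294.9] 1185 [698. 353.  18.]
plate side 0.88 [248.  191.6] 574 [450.  47.  18.]
plate side 0.74 [163.6 276. ] 864 [ 167. -313.   18.]
plate side 0.7 [326.5 201.3] 573 [737. -25.  18.]
plate side 0.65 [337.5 167.7] 454 [820. 163.  18.]
plate side 0.6 [214.9 246. ] 797 [ 325. -206.   18.]
stop scene 0.45 [302.5 223. ] 192 [529. 128.  18.]
stop side 0.61 [267.1 175.5] 99 [530. 134.  18.]
bolt scene 0.48 [252.8 215. ] 214 [544. -24.  18.]
bolt side 0.69 [276.9 201.3] 149 [553. -12.  18.]
bolt_knob scene 0.68 [253.9 213.9] 215 [539. -22.  18.]
bolt_knob scene 0.62 [290.5 239.3] 50 [594. 106.  18.]
bolt_knob scene 0.48 [384.  177.6] 324 [277. 349.  18.]
bolt_knob scene 0.18 [282.6 198.2] 827 [456.  48.  18.]
bolt_knob side 0.73 [274.7 202.2] 125 [545. -16.  18.]
disc_center scene 0.61 [260.3 215.4] 99 [539.  -2.  18.]
ring_blank scene 0.51 [290.8 241.5] 44 [601. 109.  18.]
ring_blank side 0.15 [275.1 205.7] 130 [544. -34.  18.]
file_block side 0.49 [249.7 174.9] 37 [462. 143.  18.]
```

View pics/sc.png

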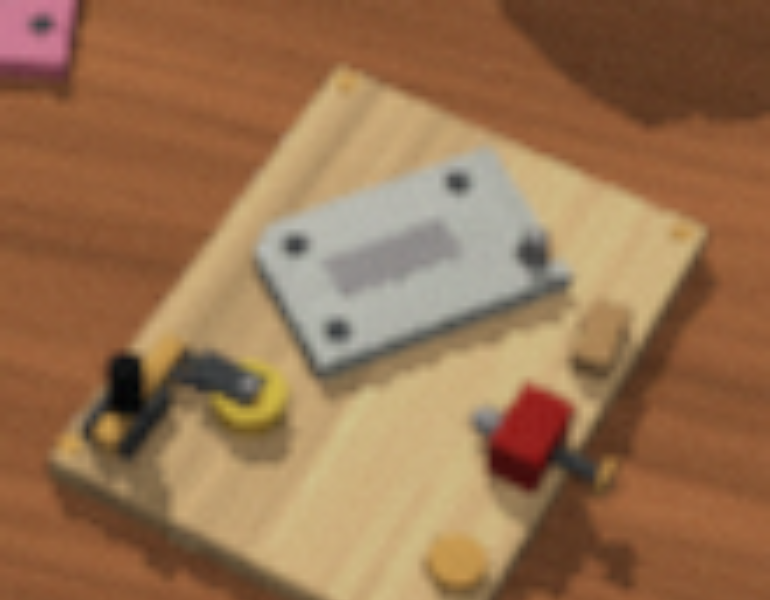

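View pics/sd.png

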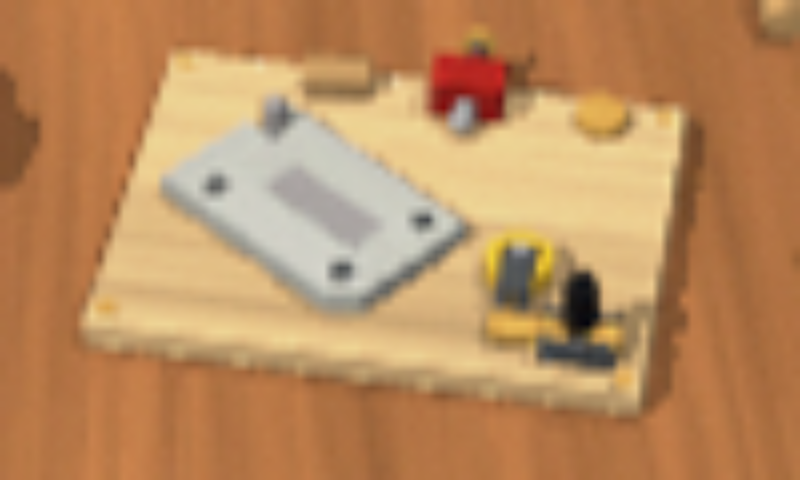

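Run:
```python
from h import *
from scipy.optimize import least_squares
S=lambda x,y:(225+x/7,160+y/7); D=lambda x,y:(210+x/8,165+y/8)
obs=[('scene',(-65,-135,18),S(345,68)),('scene',(-65,60,18),S(705,232)),('scene',(195,-135,18),S(52,460)),
('side',(-65,-135,18),D(85,328)),('side',(-65,60,18),D(172,52)),('side',(195,-135,18),D(640,402)),('side',(195,60,18),D(688,108)),
('scene',(165,-114,62),S(125,362)),('side',(165,-114,62),D(582,278)),('scene',(0,0,45),S(537,240)),('side',(0,0,45),D(275,105))]
M={c:camera_model(c) for c in('scene','side')}
def W(p,q):
    c,s=np.cos(p[2]),np.sin(p[2]);return [p[0]+c*q[0]-s*q[1],p[1]+s*q[0]+c*q[1],q[2]]
f=lambda p:np.concatenate([to_px(c,W(p,q),M[c])-o for c,q,o in obs])
r=least_squares(f,[430,100,0],x_scale=[10,10,.1],loss='soft_l1')
print(r.x,np.degrees(r.x[2]));print(np.round(f(r.x).reshape(-1,2),1))
# plate corners z=30 in jig
for n,c,o in[('free','scene',S(320,362)),('free','side',D(468,228)),('slotR','scene',S(487,148)),('slotR','side',D(163,180)),('slotL','scene',S(567,275))]:
    P=proj_z(c,o,30,M[c])[:2]-r.x[:2];a=r.x[2];print(n,c,np.cos(a)*P[0]+np.sin(a)*P[1],-np.sin(a)*P[0]+np.cos(a)*P[1])
```

```text
[ 4.40059223e+02  1.02854593e+02 -2.51536163e-01] -14.411960549974378
[[-0.9 -1.5]
 [ 0.8 -0.9]
 [-1.4 -1.2]
 [-0.6 -2. ]
 [ 0.3 -1.4]
 [ 0.5 -1.9]
 [ 0.3 -0.6]
 [-0.8  0.4]
 [ 0.9 -0.2]
 [-0.2 -1.1]
 [ 0.2 -1.4]]
free scene 100.5963928850113 -52.363168908613794
free side 102.81302838059905 -60.04732453448101
slotR scene -43.20043964626412 -45.13457774224805
slotR side -44.411174365456105 -53.76327961873784
slotL scene 3.009863256654671 18.77986613288014
```

Run:
```python
from h import *
for c,ps in (('scene',[(455,300),(500,305),(470,200),(475,160),(440,215)]),('side',[(240,117),(290,117),(238,70),(290,70)])):
    for p in ps: print(c,p,[np.round(proj_z(c,p,z)[:2]) for z in (0,150)])
```

```text
scene (455, 300) [array([640., 574.]), array([720., 513.])]
scene (500, 305) [array([620., 691.]), array([704., 611.])]
scene (470, 200) [array([275., 628.]), array([410., 558.])]
scene (475, 160) [array([ 86., 653.]), array([250., 579.])]
scene (440, 215) [array([364., 535.]), array([486., 479.])]
side (240, 117) [array([442., 588.]), array([436., 357.])]
side (290, 117) [array([682., 572.]), array([642., 343.])]
side (238, 70) [array([ 452., 1071.]), array([444., 771.])]
side (290, 70) [array([ 747., 1052.]), array([697., 755.])]
```

play_rows([
  [0,-0.029,-0.027,0,0],
  [0,-0.058,-0.054,0,0],
  [0,-0.087,-0.081,0,0],
  [0,-0.116,-0.109,0,0],
  [0,-0.145,-0.136,0,0],
  [0,-0.174,-0.163,0,0],
  [0,-0.203,-0.19,0,0],
  [0,-0.232,-0.217,0,0],
  [0,-0.261,-0.244,0,0],
  [0,-0.29,-0.271,0,0],
])

```text
time_s: 1.78
position: [385.9, 279.8, 231.7]
tool_rot: [[-0.959, 0.283, 0.001], [0.283, 0.959, 0.0], [-0.001, 0.001, -1.0]]
ft_force: [0.3, -0.3, -0.9]
grip_width: -0.3
```

play_rows([
  [0,-0.029,-0.027,0,-1],
  [0,-0.058,-0.054,0,-2],
  [0,-0.087,-0.081,0,-2],
  [0,-0.116,-0.109,0,-2],
  [0,-0.145,-0.136,0,-2],
  [0,-0.174,-0.163,0,-2],
  [0,-0.203,-0.19,0,-2],
  [0,-0.204,-0.192,0,-2],
  [0,-0.204,-0.192,0,-2],
])

```text
time_s: 2.53
position: [527.3, 37.8, 231.3]
tool_rot: [[-0.967, 0.253, -0.0], [0.253, 0.967, 0.0], [0.0, 0.0, -1.0]]
ft_force: [-0.4, 0.3, 0.1]
grip_width: -0.0
```

Run:
```python
from h import *
s=observe();m=camera_model('wrist');f=grab_frame("wrist")
cv2.imwrite("pics/w1.png",f[:,:,::-1]);np.savez('w1',K=m['camera_matrix'],T=m['pose']);print(s['position'],s['tool_rot'],s['ft_force'],s['time_s'],np.abs(s['qvel']).max())
```

```text
[527.32717477  37.76622663 231.25935098] [[-9.67497275e-01  2.52881037e-01 -4.52489204e-04]
 [ 2.52881004e-01  9.67497380e-01  1.29338367e-04]
 [ 4.70489340e-04  1.07085939e-05 -9.99999889e-01]] [-0.38037543  0.29587567  0.09563928] 2.5333 3.0124894130542854
```

View pics/w1.png

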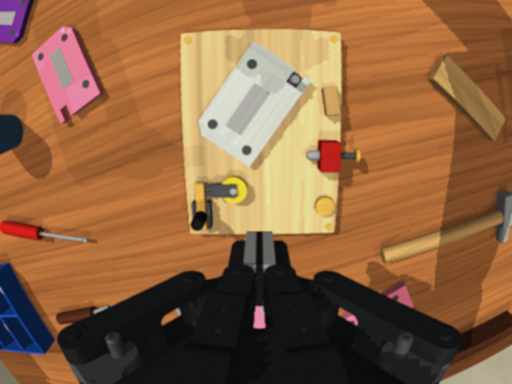

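The wrist view shows the whole jig: board corners (181,34), (341,34), (190,234), (337,234), plate free corner about (250,165), screw tip (308,156).

Run:
```python
from h import *
a=cv2.imread('pics/w1.png')[25:240,170:355];cv2.imwrite('pics/w1z.png',cv2.resize(a,None,fx=2.75,fy=2.75,interpolation=cv2.INTER_CUBIC))
```

```text
(no output)
```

View pics/w1z.png

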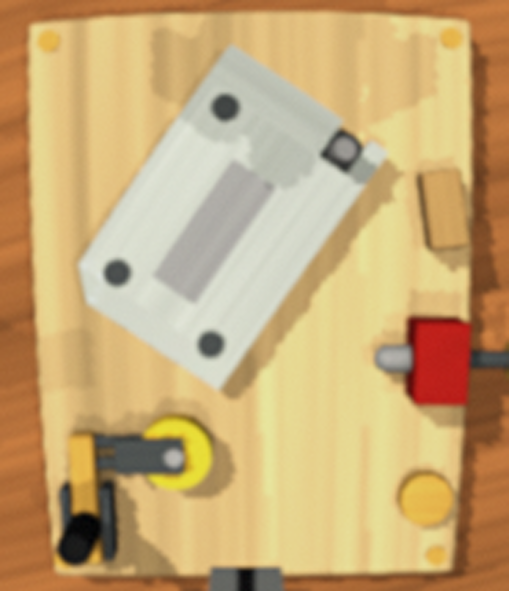

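Run:
```python
from h import *
from scipy.optimize import least_squares
d=np.load('w1.npz');m={'camera_matrix':d['K'],'pose':d['T']}
Z=lambda x,y:np.array([170+x/2.75,25+y/2.75])
obs=[((-65,-135,18),Z(28,25)),((-65,60,18),Z(470,20)),((195,-135,18),Z(56,573)),((195,60,18),Z(453,570)),((0,0,45),Z(344,149)),((132,-72.2,32),Z(178,453)),((165,-114,62),Z(76,543))]
def W(p,q):
    c,s=np.cos(p[2]),np.sin(p[2]);return [p[0]+c*q[0]-s*q[1],p[1]+s*q[0]+c*q[1],q[2]]
f=lambda p:np.concatenate([to_px('wrist',W(p,q),m)-o for q,o in obs])
r=least_squares(f,[440,103,-.25],x_scale=[10,10,.1],loss='soft_l1',f_scale=.5)
print(r.x,np.degrees(r.x[2]));print(np.round(f(r.x).reshape(-1,2),2))
J=r.x
def jig(px,z):
    P=proj_z('wrist',px,z,m)[:2]-J[:2];a=J[2];return np.array([np.cos(a)*P[0]+np.sin(a)*P[1],-np.sin(a)*P[0]+np.cos(a)*P[1]])
pl=[((113,16),Z(220,388)),((-12,-64),Z(232,47)),((-12,16),Z(385,155)),((113,-52),Z(87,303)),((101,-64),Z(80,266))]
obsj=np.array([jig(o,30) for _,o in pl])
g=lambda p:np.concatenate([np.array(W(p,(q[0],q[1],0)))[:2]-o for (q,_),o in zip(pl,obsj)])
r2=least_squares(g,[0,0,-.6]);print('plate in jig',r2.x,np.round(r2.fun.reshape(-1,2),1))
print('tip',jig(Z(380,358),32),'peg',jig(Z(344,149),45),'file',jig(Z(445,205),32))
np.save('J',J)
s=observe();T=s['position'];P=T[:2]-J[:2];a=J[2];print('tcp jig',np.cos(a)*P[0]+np.sin(a)*P[1],-np.sin(a)*P[0]+np.cos(a)*P[1],'toolx ang',np.degrees(np.arctan2(s['tool_rot'][1,0],s['tool_rot'][0,0])))
```

```text
[ 4.36255565e+02  1.03103946e+02 -2.42432795e-01] -13.890375946396139
[[-0.42 -2.08]
 [ 0.81 -1.62]
 [-0.22  0.83]
 [ 0.74  0.2 ]
 [ 1.1  -0.92]
 [-0.83  1.94]
 [-0.47  4.37]]
plate in jig [ 1.66689275 -0.49105339 -0.61760743] [[ 1.7 -0.6]
 [-1.1 -0.5]
 [-0.7  1.7]
 [ 0.4 -0.1]
 [-0.3 -0.5]]
tip [88.31883219 16.21548421] peg [ 1.0520854  -1.22037752] file [22.39128958 43.23953728]
tcp jig 103.22956981121794 -40.436776340225066 toolx ang 165.4634146790982
```

play_rows([
  [0,0.026,-0.029,0,0],
  [0,0.052,-0.058,0.01,0],
  [0,0.078,-0.088,0.04,0],
  [0,0.078,-0.088,0.075,0],
  [0,0.078,-0.088,0.11,0],
  [0,0.078,-0.088,0.14,0],
  [0,0.078,-0.088,0.16,0],
  [0,0.078,-0.088,0.17,0],
  [0,0.078,-0.088,0.17,0],
  [0,0.078,-0.088,0.17,0],
])

```text
time_s: 3.42
position: [429.5, -25.4, 61.9]
tool_rot: [[-0.969, 0.248, 0.0], [0.248, 0.969, 0.0], [-0.0, 0.0, -1.0]]
ft_force: [0.3, 0.0, 0.9]
grip_width: 0.3
```

```bash
cat > look.py <<'E'
import sys
from h import *
n=sys.argv[1]
s=observe();J=np.array([437.2,103,-.244]);P=s['position'][:2]-J[:2];a=J[2];Rj=np.array([[np.cos(a),np.sin(a)],[-np.sin(a),np.cos(a)]])
print('t',s['time_s'],'tcp jig',np.round(Rj@P,1),'z',round(s['position'][2],1),'F jig',np.round(Rj@s['ft_force'][:2],2),round(s['ft_force'][2],2))
M={'scene':(225,160,335,265,4.5),'side':(205,150,315,230,5.5),'wrist':(0,0,512,384,1.5)}
for c in sys.argv[2:]:
    f=grab_frame(c);x0,y0,x1,y1,k=M[c]
    cv2.imwrite(f'pics/{n}_{c}.png',cv2.resize(f[y0:y1,x0:x1,::-1],None,fx=k,fy=k,interpolation=cv2.INTER_CUBIC))
E
python3 look.py a side wrist
```

```text
t 3.4167 tcp jig [  23.6 -126.5] z 61.9 F jig [0.28 0.1 ] 0.88
```

View pics/a_wrist.png

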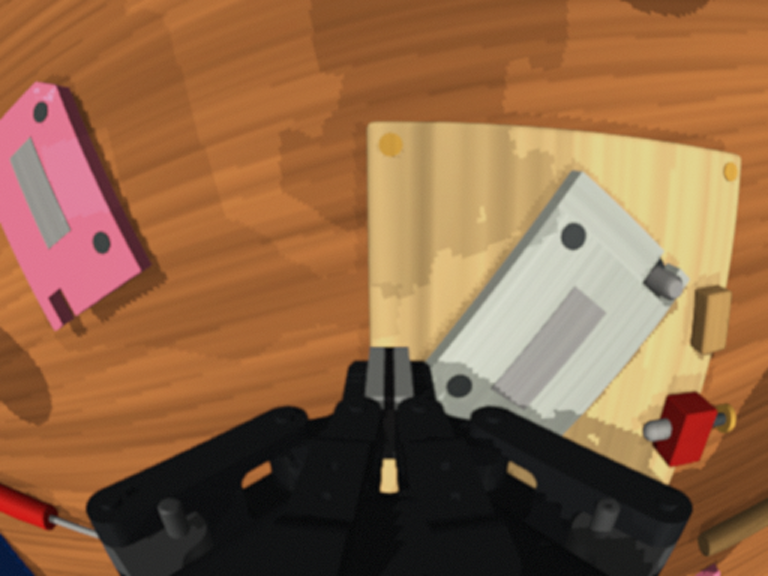

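View pics/a_side.png

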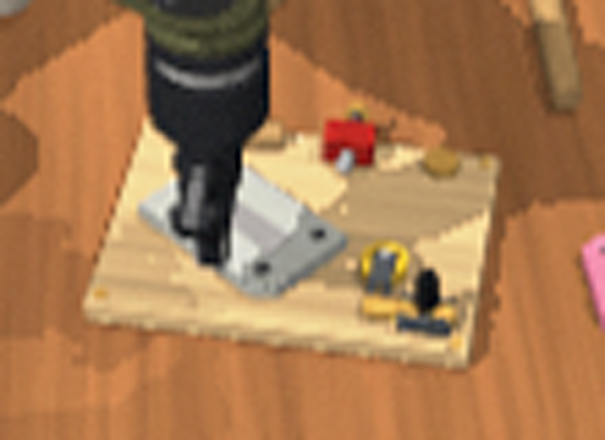

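Run:
```python
from h import *
s=observe();T=s['position'];R=s['tool_rot']
for z in (62,30,22):
  for o in((0,0),(11,7),(-11,7),(-11,-7),(-11,14)):
    p=T+R@np.array([o[0],o[1],0]);p[2]=z
    print(z,o,np.round(to_px('wrist',p)*1.5),np.round(5.5*(to_px('side',p)-[205,150])))
```

```text
62 (0, 0) [389. 371.] [213. 259.]
62 (11, 7) [409. 343.] [199. 249.]
62 (-11, 7) [408. 396.] [232. 253.]
62 (-11, -7) [370. 396.] [228. 268.]
62 (-11, 14) [427. 396.] [234. 246.]
30 (0, 0) [389. 336.] [214. 293.]
30 (11, 7) [406. 312.] [200. 284.]
30 (-11, 7) [405. 359.] [233. 288.]
30 (-11, -7) [373. 359.] [229. 303.]
30 (-11, 14) [421. 359.] [235. 281.]
22 (0, 0) [389. 329.] [215. 302.]
22 (11, 7) [405. 305.] [200. 292.]
22 (-11, 7) [404. 351.] [233. 296.]
22 (-11, -7) [373. 351.] [229. 311.]
22 (-11, 14) [420. 351.] [235. 289.]
```

play_rows([
  [0,0,0,0.012,0],
  [0,0,0,0.024,0],
  [0,0,0,0.034,0],
  [0,0,0,0.039,0],
  [0,0,0,0.039,0],
  [0,0,0,0.039,0],
  [0,0,0,0.039,0],
])

```text
time_s: 4.1
position: [430.0, -26.3, 23.1]
tool_rot: [[-0.968, 0.249, 0.001], [0.249, 0.968, -0.0], [-0.001, 0.0, -1.0]]
ft_force: [0.3, -0.1, 0.6]
grip_width: 0.2
```

```bash
python3 look.py b side
```

```text
t 4.1 tcp jig [  24.2 -127.2] z 23.1 F jig [ 0.33 -0.01] 0.59
```

View pics/b_side.png

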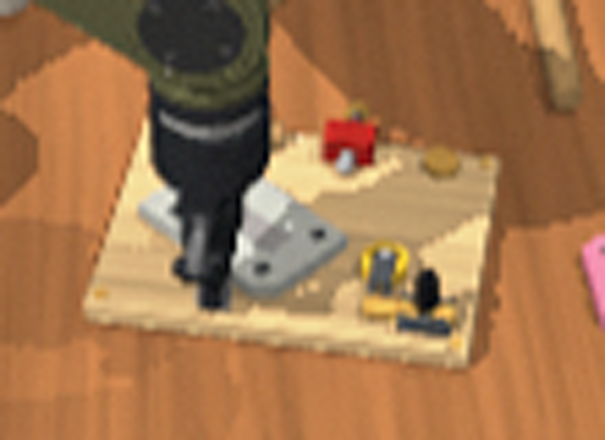

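play_rows([
  [0,0,0.003,0,0],
  [0,0,0.006,0,0],
  [0,0,0.009,0,0],
  [0,0,0.011,0,0],
  [0,0,0.012,0,0],
  [0,0,0.013,0,0],
  [0,0,0.014,0,0],
  [0,0,0.014,0,0],
])

```text
time_s: 4.82
position: [432.8, -12.5, 22.3]
tool_rot: [[-0.968, 0.249, -0.0], [0.249, 0.968, 0.0], [0.0, -0.0, -1.0]]
ft_force: [-0.7, -0.2, 0.2]
grip_width: 0.1
```

```bash
python3 look.py c
```

```text
t 4.8167 tcp jig [  23.6 -113.1] z 22.3 F jig [-0.63 -0.41] 0.21
```

play_rows([
  [0,-0.0015,0.0015,0,0],
  [0,-0.004,0.003,0,0],
  [0,-0.006,0.004,0,0],
  [0,-0.008,0.005,0,0],
  [0,-0.01,0.006,0,0],
  [0,-0.012,0.007,0,0],
  [0,-0.014,0.008,0,0],
  [0,-0.016,0.009,0,0],
  [0,-0.018,0.01,0,0],
  [0,-0.02,0.0112,0,0],
])

```text
time_s: 5.65
position: [455.2, -6.8, 22.3]
tool_rot: [[-0.968, 0.249, 0.0], [0.249, 0.968, -0.0], [-0.0, -0.0, -1.0]]
ft_force: [-0.7, -0.8, 0.3]
grip_width: -0.4
```

```bash
python3 look.py d side wrist
```

```text
t 5.65 tcp jig [  44.  -102.2] z 22.3 F jig [-0.48 -0.91] 0.34
```

View pics/d_wrist.png

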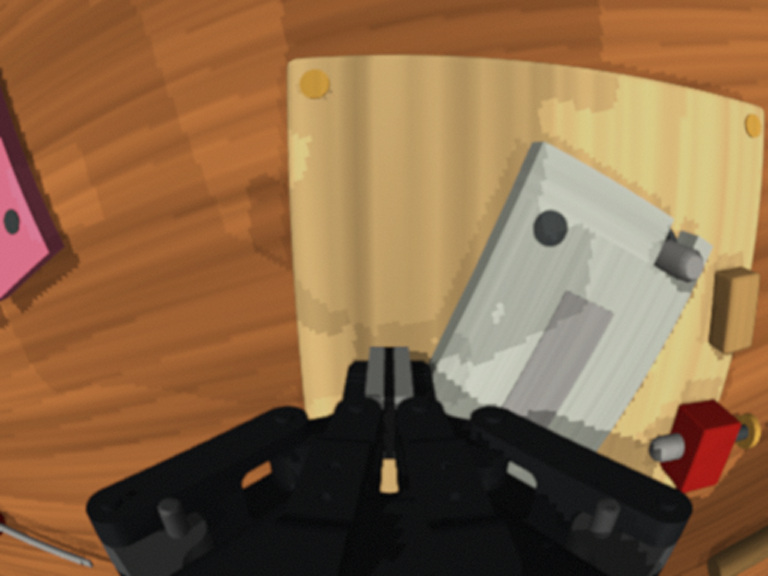

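The plate is swinging and the peg still sits in its slot (680,255). I'll continue along the arc.

play_rows([
  [0,-0.002,0.001,0,0],
  [0,-0.004,0.0025,0,0],
  [0,-0.006,0.004,0,0],
  [0,-0.008,0.0052,0,0],
  [0,-0.01,0.0064,0,0],
  [0,-0.012,0.0078,0,0],
  [0,-0.014,0.0095,0,0],
  [0,-0.016,0.011,0,0],
  [0,-0.018,0.0126,0,0],
  [0,-0.02,0.0143,0,0],
])

```text
time_s: 6.58
position: [478.1, 2.2, 22.3]
tool_rot: [[-0.968, 0.249, 0.0], [0.249, 0.968, 0.0], [-0.0, 0.0, -1.0]]
ft_force: [-0.5, -1.4, 0.0]
grip_width: 0.1
```

```bash
python3 look.py e side wrist
```

```text
t 6.5833 tcp jig [ 64.  -87.9] z 22.3 F jig [-0.13 -1.43] 0.04
```

View pics/e_wrist.png

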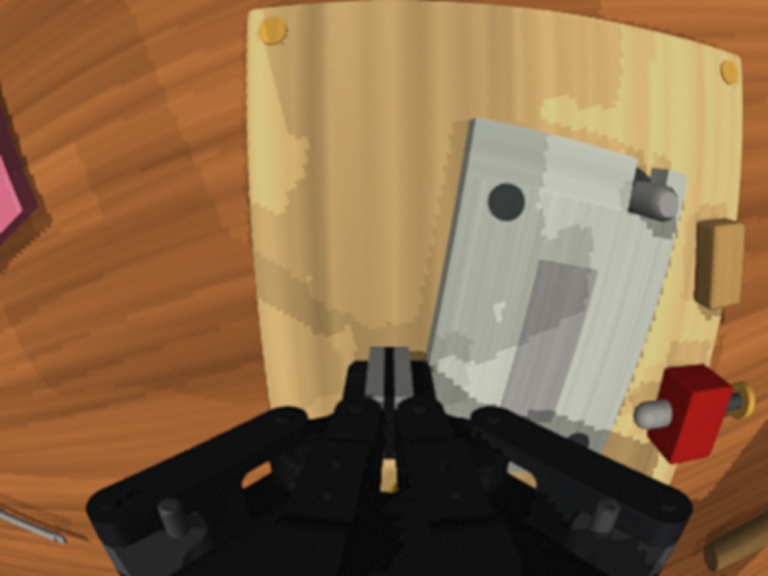

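View pics/e_side.png

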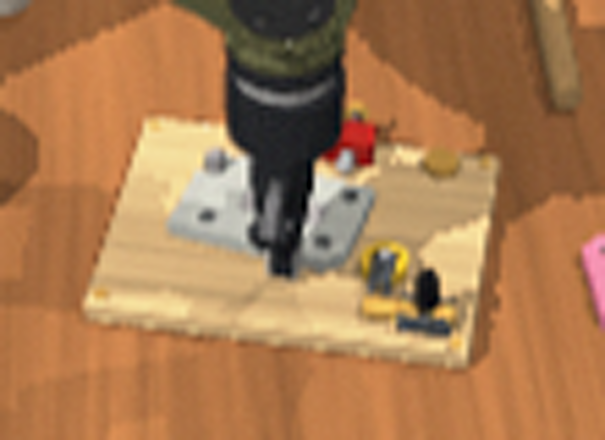

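play_rows([
  [0,-0.0006,0.0005,0,0],
  [0,-0.0012,0.0011,0,0],
  [0,-0.0018,0.0017,0,0],
  [0,-0.0024,0.0023,0,0],
  [0,-0.003,0.0029,0,0],
  [0,-0.0036,0.0035,0,0],
  [0,-0.0042,0.0041,0,0],
  [0,-0.0048,0.0047,0,0],
  [0,-0.0054,0.0053,0,0],
  [0,-0.006,0.0059,0,0],
])

```text
time_s: 7.52
position: [485.2, 6.4, 22.3]
tool_rot: [[-0.968, 0.249, -0.0], [0.249, 0.968, 0.0], [0.0, -0.0, -1.0]]
ft_force: [-0.4, -1.2, 0.2]
grip_width: -0.1
```

```bash
python3 look.py f wrist
```

```text
t 7.5167 tcp jig [ 69.9 -82.2] z 22.3 F jig [-0.15 -1.27] 0.24
```

View pics/f_wrist.png

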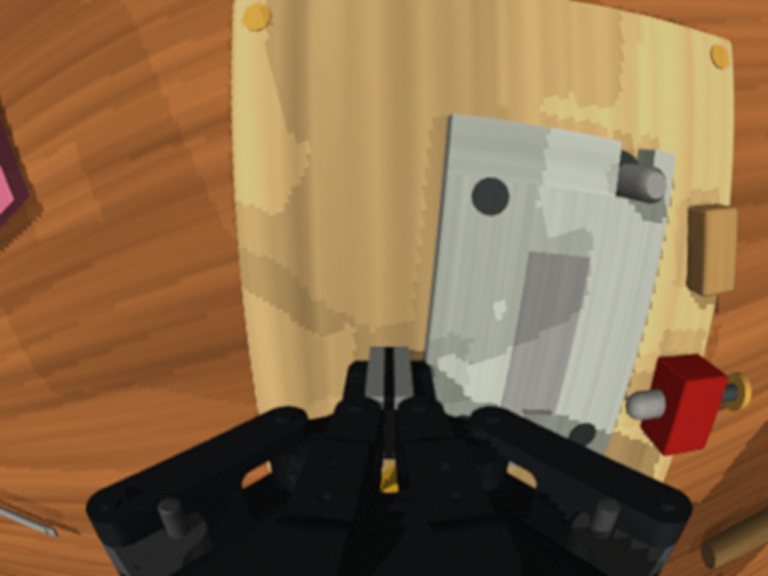

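play_rows([
  [0,-0.0002,0.0002,0,0],
  [0,-0.0004,0.0004,0,0],
  [0,-0.0006,0.0006,0,0],
  [0,-0.0008,0.0008,0,0],
  [0,-0.0008,0.001,0,0],
])

```text
time_s: 7.98
position: [486.2, 7.1, 22.3]
tool_rot: [[-0.968, 0.249, 0.0], [0.249, 0.968, -0.0], [-0.0, -0.0, -1.0]]
ft_force: [-0.1, -2.0, -0.1]
grip_width: 0.2
```

play_rows([
  [0,-0.0002,0.0002,0,0],
  [0,-0.0004,0.0004,0,0],
  [0,-0.0006,0.0006,0,0],
  [0,-0.0008,0.0008,0,0],
  [0,-0.0008,0.001,0,0],
])

```text
time_s: 8.4
position: [487.3, 7.9, 22.3]
tool_rot: [[-0.968, 0.249, 0.0], [0.249, 0.968, -0.0], [-0.0, -0.0, -1.0]]
ft_force: [0.9, -1.9, 0.2]
grip_width: -0.1
```

```bash
python3 look.py g wrist
```

```text
t 8.4 tcp jig [ 71.6 -80.2] z 22.3 F jig [ 1.34 -1.6 ] 0.18
```

View pics/g_wrist.png

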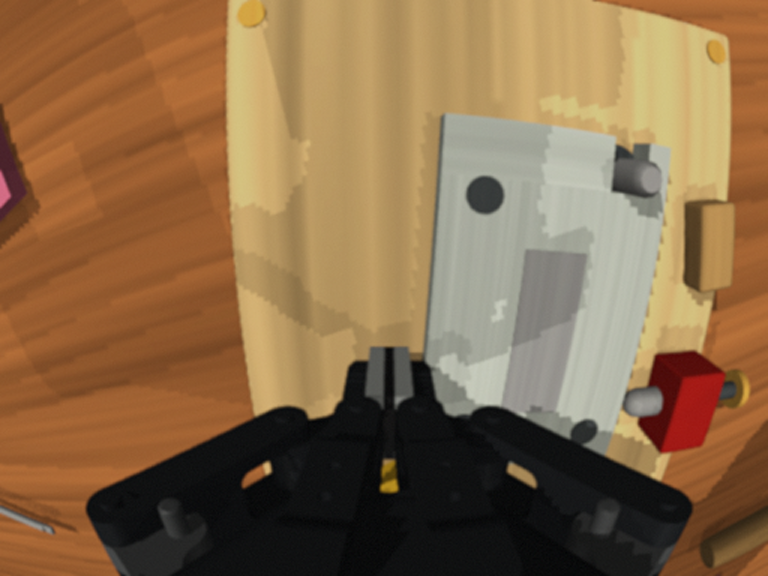

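play_rows([
  [0,-0.0001,0.0002,0,0],
  [0,-0.0003,0.0004,0,0],
  [0,-0.0004,0.0006,0,0],
  [0,-0.0006,0.0008,0,0],
  [0,-0.0007,0.001,0,0],
])

```text
time_s: 8.87
position: [488.2, 8.6, 22.3]
tool_rot: [[-0.968, 0.249, 0.0], [0.249, 0.968, -0.0], [-0.0, -0.0, -1.0]]
ft_force: [0.4, -2.2, -0.2]
grip_width: -0.2
```

play_rows([
  [0,-0.0001,0.0002,0,0],
  [0,-0.0003,0.0004,0,0],
  [0,-0.0004,0.0006,0,0],
  [0,-0.0006,0.0008,0,0],
  [0,-0.0007,0.001,0,0],
])

```text
time_s: 9.28
position: [489.1, 9.4, 22.4]
tool_rot: [[-0.968, 0.249, 0.0], [0.249, 0.968, -0.0], [-0.0, -0.0, -1.0]]
ft_force: [-0.4, -2.7, -0.7]
grip_width: 0.1
```

```bash
python3 look.py i wrist
python3 - <<'E'
import cv2
a=cv2.imread('pics/i_wrist.png')[100:500,400:760];cv2.imwrite('pics/iz.png',cv2.resize(a,None,fx=1.5,fy=1.5))
E
```

```text
t 9.2833 tcp jig [ 73.  -78.3] z 22.4 F jig [ 0.27 -2.75] -0.66
```

View pics/iz.png

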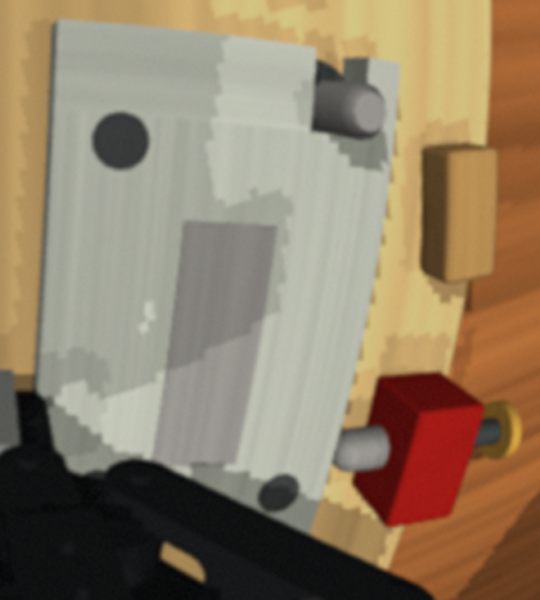

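play_rows([
  [0,-0.0001,0.0002,0,0],
  [0,-0.0002,0.0004,0,0],
  [0,-0.0003,0.0006,0,0],
  [0,-0.0003,0.0006,0,0],
])

```text
time_s: 9.67
position: [489.6, 9.9, 22.4]
tool_rot: [[-0.968, 0.249, 0.0], [0.249, 0.968, -0.0], [-0.0, -0.0, -1.0]]
ft_force: [0.7, -2.4, 0.3]
grip_width: 0.1
```

play_rows([
  [0,-0.0001,0.0002,0,0],
  [0,-0.0002,0.0004,0,0],
  [0,-0.0003,0.0006,0,0],
  [0,-0.0003,0.0006,0,0],
])

```text
time_s: 10.0
position: [489.9, 10.3, 22.4]
tool_rot: [[-0.968, 0.249, -0.0], [0.249, 0.968, -0.0], [-0.0, -0.0, -1.0]]
ft_force: [0.4, -3.7, -0.6]
grip_width: -0.1
```

play_rows([
  [0,-0.0001,0.0002,0,0],
  [0,-0.0002,0.0004,0,0],
  [0,-0.0003,0.0006,0,0],
  [0,-0.0003,0.0006,0,0],
])

```text
time_s: 10.33
position: [490.1, 10.5, 22.3]
tool_rot: [[-0.969, 0.249, -0.001], [0.249, 0.969, -0.001], [0.0, -0.001, -1.0]]
ft_force: [-0.7, -7.0, 1.8]
grip_width: -0.1
```

Contact felt: the force jumped to 7 N while the TCP barely moved. I'll build it up gently.

play_rows([
  [0,0,0.0002,0,0],
  [0,0,0.0003,0,0],
  [0,0,0.0003,0,0],
])

```text
time_s: 10.58
position: [490.2, 10.5, 22.3]
tool_rot: [[-0.969, 0.249, -0.001], [0.249, 0.969, -0.002], [0.0, -0.002, -1.0]]
ft_force: [-1.0, -7.1, 1.6]
grip_width: 0.1
```

```bash
python3 look.py k
```

```text
t 10.5833 tcp jig [ 73.7 -77. ] z 22.3 F jig [ 0.7  -7.12] 1.64
```

play_rows([
  [0,0,0.0002,0,0],
  [0,0,0.0004,0,0],
  [0,0,0.0004,0,0],
])

```text
time_s: 10.83
position: [490.2, 10.6, 22.3]
tool_rot: [[-0.969, 0.249, -0.001], [0.249, 0.969, -0.002], [0.0, -0.002, -1.0]]
ft_force: [-1.1, -8.3, 1.3]
grip_width: -0.0
```

play_rows([
  [0,0,0.0003,0,0],
  [0,0,0.0006,0,0],
  [0,0,0.0006,0,0],
])

```text
time_s: 11.08
position: [490.3, 10.8, 22.3]
tool_rot: [[-0.969, 0.248, -0.001], [0.248, 0.969, -0.003], [0.0, -0.003, -1.0]]
ft_force: [-1.2, -10.7, 1.3]
grip_width: 0.1
```

Add 0.3 mm, then hold for more than a second.

play_rows([
  [0,0,0.0003,0,0],
  [0,0,0.0003,0,0],
  [0,0,0.0003,0,0],
])

```text
time_s: 11.33
position: [490.3, 10.8, 22.3]
tool_rot: [[-0.969, 0.248, -0.001], [0.248, 0.969, -0.004], [0.0, -0.004, -1.0]]
ft_force: [-2.6, -10.7, 2.1]
grip_width: 0.0
```

play_rows([
  [0,0,0,0,0],
  [0,0,0,0,0],
  [0,0,0,0,0],
  [0,0,0,0,0],
  [0,0,0,0,0],
  [0,0,0,0,0],
  [0,0,0,0,0],
  [0,0,0,0,0],
])

```text
time_s: 12.0
position: [490.3, 10.8, 22.3]
tool_rot: [[-0.969, 0.248, -0.001], [0.248, 0.969, -0.004], [0.0, -0.004, -1.0]]
ft_force: [-1.3, -10.6, 1.8]
grip_width: 0.1
```

```bash
python3 look.py l side wrist
```

```text
t 12.0 tcp jig [ 73.8 -76.6] z 22.3 F jig [  1.28 -10.65] 1.79
```

View pics/l_wrist.png

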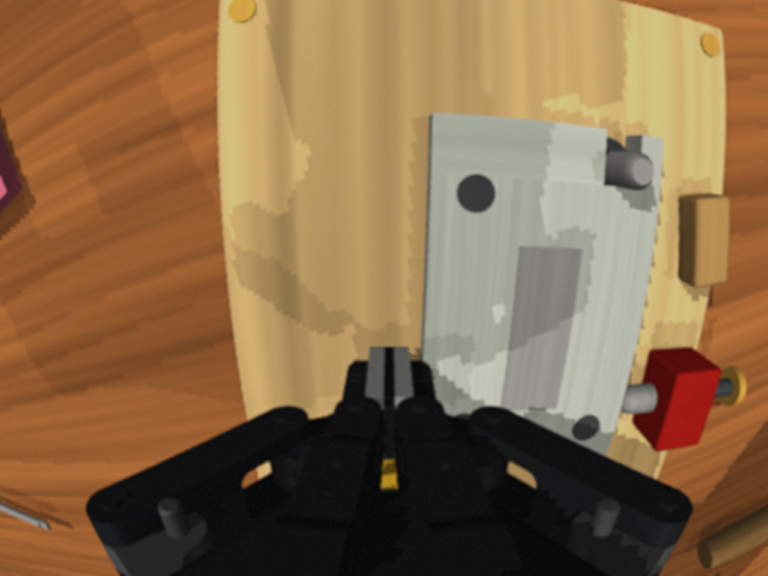

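View pics/l_side.png

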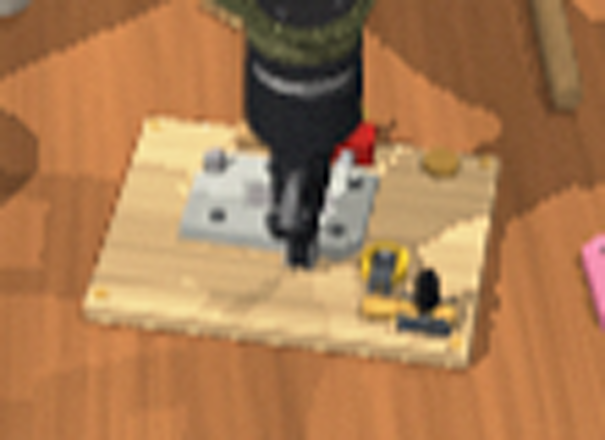

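play_rows([
  [0,0,0.0002,0,0],
  [0,0,0.0004,0,0],
  [0,0,0.0004,0,0],
  [0,0,0.0004,0,0],
])

```text
time_s: 12.43
position: [490.4, 10.9, 22.3]
tool_rot: [[-0.969, 0.248, -0.002], [0.248, 0.969, -0.004], [0.0, -0.005, -1.0]]
ft_force: [-2.2, -13.1, 1.7]
grip_width: -0.0
```

play_rows([
  [0,0,0,0,0],
  [0,0,0,0,0],
  [0,0,0,0,0],
  [0,0,0,0,0],
  [0,0,0,0,0],
  [0,0,0,0,0],
  [0,0,0,0,0],
  [0,0,0,0,0],
  [0,0,0,0,0],
  [0,0,0,0,0],
])

```text
time_s: 13.27
position: [490.3, 10.9, 22.3]
tool_rot: [[-0.969, 0.248, -0.002], [0.248, 0.969, -0.004], [0.0, -0.004, -1.0]]
ft_force: [-2.2, -12.0, 2.1]
grip_width: -0.1
```

play_rows([
  [0,0,0,0,0],
  [0,0,0,0,0],
  [0,0,0,0,0],
  [0,0,0,0,0],
  [0,0,0,0,0],
  [0,0,0,0,0],
])

```text
time_s: 13.77
position: [490.4, 10.9, 22.3]
tool_rot: [[-0.969, 0.248, -0.002], [0.248, 0.969, -0.004], [0.0, -0.004, -1.0]]
ft_force: [-1.9, -12.7, 2.3]
grip_width: -0.5
```

play_rows([
  [0,0,-0.001,0,0],
  [0,0,-0.004,0,0],
  [0,0,-0.01,0,0],
  [0,0,-0.012,-0.005,0],
  [0,0,-0.012,-0.03,0],
  [0,0,-0.012,-0.06,0],
  [0,0,-0.012,-0.09,0],
  [0,0,-0.012,-0.12,0],
  [0,-0.02,0,-0.15,0],
  [0,-0.04,0,-0.18,0],
])

```text
time_s: 14.6
position: [529.4, 4.4, 204.1]
tool_rot: [[-0.969, 0.248, 0.001], [0.248, 0.969, 0.002], [-0.0, 0.002, -1.0]]
ft_force: [0.3, -0.4, 0.5]
grip_width: -0.2
```

play_rows([
  [0,-0.02,0,0,0],
  [0,-0.04,0,0,0],
  [0,-0.06,0,0,0],
  [0,-0.06,0,0,0],
  [0,-0.06,0,0,0],
])

```text
time_s: 15.02
position: [587.7, -11.9, 202.1]
tool_rot: [[-0.968, 0.249, -0.001], [0.249, 0.968, 0.001], [0.001, 0.001, -1.0]]
ft_force: [0.0, 0.7, 0.6]
grip_width: 0.4
```

```bash
python3 look.py m wrist side;  python3 - <<'E'
from h import *
m=camera_model('wrist');np.savez('w2',K=m['camera_matrix'],T=m['pose']);print(m['pose'][:3,3],observe()['position'])
a=cv2.imread('pics/m_wrist.png');cv2.imwrite('pics/mz.png',cv2.resize(a[0:400,200:600],None,fx=1.5,fy=1.5))
E
```

```text
t 15.0167 tcp jig [173.8 -75.1] z 202.1 F jig [-0.16  0.71] 0.64
[514.65839577   6.43744253 344.45980042] [586.87320457 -11.66279224 201.97869722]
```

View pics/mz.png

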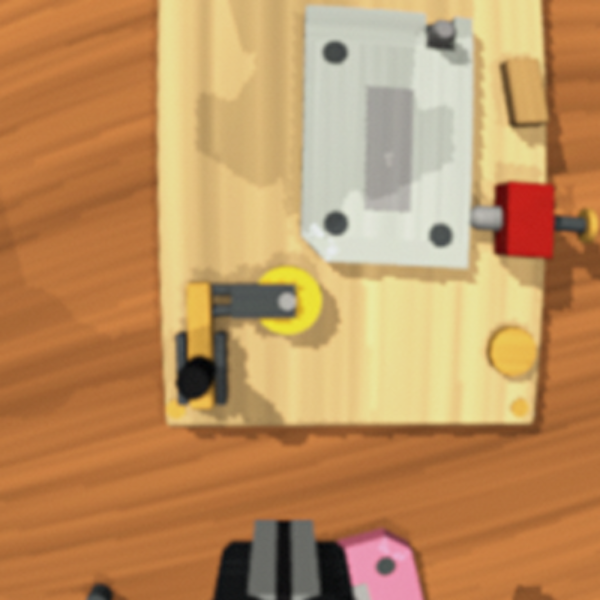

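The plate is resting at the screw tip (475,217). The bolt is withdrawn and its knob is at about (197,378). I'll locate the knob.

Run:
```python
from h import *
d=np.load('w2.npz');m={'camera_matrix':d['K'],'pose':d['T']}
Z=lambda x,y:((200+x/1.5)/1.5,(y/1.5)/1.5)
s=observe();T=s['position'];R=s['tool_rot']
for n,p,z in(('knob',Z(196,377),62),('disc',Z(289,301),32),('C3',Z(168,426),18),('C4',Z(534,425),18),('peg',Z(443,34),45)):
    P=proj_z('wrist',p,z,m);print(n,np.round(P,1),'tool delta',np.round(R.T@(P-T),1))
J=np.array([437.2,103,-.244]);c,q=np.cos(J[2]),np.sin(J[2])
for (x,y) in((165,-114),(132,-72.2),(195,-135),(195,60),(0,0)):print(x,y,J[0]+c*x-q*y,J[1]+q*x+c*y)
```

```text
knob [563.7 -44.7  62. ] tool delta [ 14.  -37.8 140. ]
disc [544.8   2.   32. ] tool delta [ 43.9   2.7 170. ]
C3 [592.3 -73.9  18. ] tool delta [-21.  -59.  183.9]
C4 [639.4 113.2  18. ] tool delta [-20.1 133.9 184. ]
peg [438.6 100.6  45. ] tool delta [171.3  71.7 157.2]
165 -114 569.7717888075084 -47.4849521127524
132 -72.2 547.8475663066024 1.0492468373772255
195 -135 593.8098632998699 -75.1105014231224
195 60 640.9191462375616 114.11348083361091
0 0 437.2 103.0
```

play_rows([
  [0,-0.01,-0.019,0.01,0],
  [0,-0.02,-0.038,0.03,0],
  [0,-0.02,-0.038,0.06,0],
  [0,-0.02,-0.038,0.09,0],
  [0,-0.02,-0.038,0.12,0],
  [0,-0.02,-0.038,0.14,0],
  [0,-0.02,-0.038,0.155,0],
  [0,-0.02,-0.038,0.161,0],
  [0,-0.02,-0.038,0.161,0],
  [0,-0.02,-0.038,0.161,0],
])

```text
time_s: 15.95
position: [597.6, -53.6, 42.1]
tool_rot: [[-0.968, 0.249, 0.001], [0.249, 0.968, 0.0], [-0.001, 0.0, -1.0]]
ft_force: [-0.4, -0.6, 0.1]
grip_width: 0.3
```

```bash
python3 look.py n wrist side
```

```text
t 15.95 tcp jig [ 193.5 -113.2] z 42.1 F jig [-0.21 -0.67] 0.1
```

View pics/n_wrist.png

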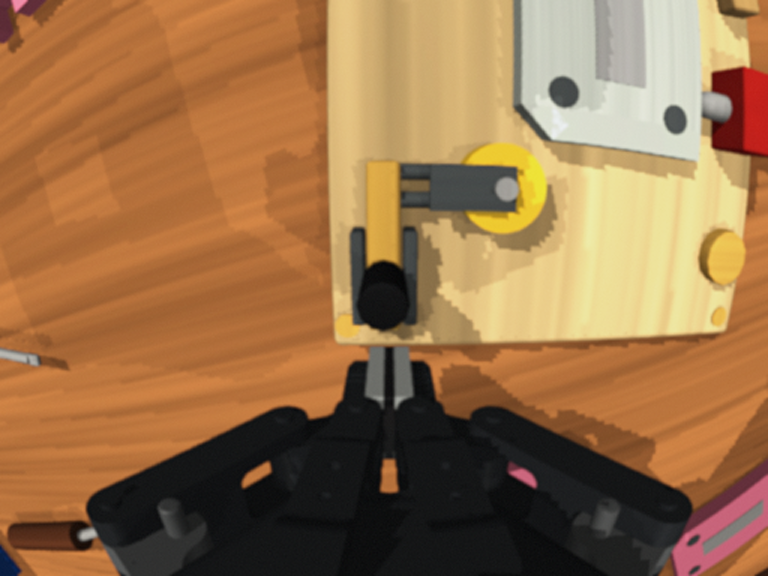

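View pics/n_side.png

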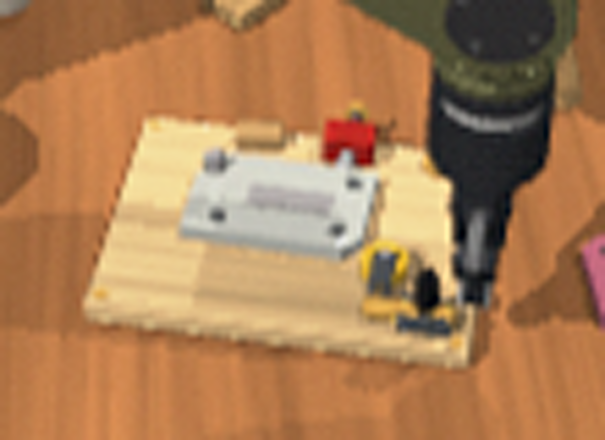

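play_rows([
  [0,0.002,-0.001,0,0],
  [0,0.004,-0.002,0,0],
  [0,0.006,-0.002,0,0],
  [0,0.008,-0.002,0,0],
  [0,0.01,-0.002,0,0],
  [0,0.012,-0.002,0,0],
  [0,0.014,-0.002,0,0],
  [0,0.016,-0.002,0,0],
  [0,0.018,-0.002,0,0],
  [0,0.02,-0.002,0,0],
])

```text
time_s: 16.88
position: [577.9, -50.8, 41.5]
tool_rot: [[-0.968, 0.249, 0.001], [0.249, 0.968, -0.0], [-0.001, -0.0, -1.0]]
ft_force: [1.1, 0.3, -0.7]
grip_width: 0.0
```

```bash
python3 look.py o wrist side
```

```text
t 16.8833 tcp jig [ 173.7 -115.3] z 41.5 F jig [1.05 0.54] -0.69
```

View pics/o_wrist.png

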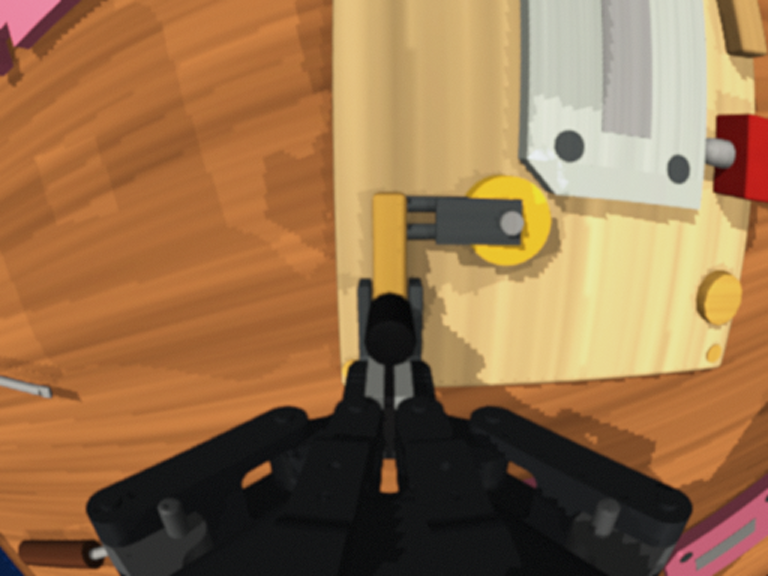

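Centred on the knob and just touching. I'll continue pushing.

play_rows([
  [0,0.002,0,0,0],
  [0,0.004,0,0,0],
  [0,0.006,0,0,0],
  [0,0.008,0,0,0],
  [0,0.01,0,0,0],
  [0,0.012,0,0,0],
  [0,0.014,0,0,0],
  [0,0.016,0,0,0],
  [0,0.018,0,0,0],
  [0,0.02,0,0,0],
])

```text
time_s: 17.82
position: [559.0, -46.1, 41.5]
tool_rot: [[-0.968, 0.249, 0.002], [0.249, 0.968, -0.001], [-0.002, -0.0, -1.0]]
ft_force: [4.7, -2.8, -2.3]
grip_width: 0.0
```

```bash
python3 look.py p wrist side
```

```text
t 17.8167 tcp jig [ 154.2 -115.3] z 41.5 F jig [ 5.28 -1.55] -2.31
```

View pics/p_wrist.png

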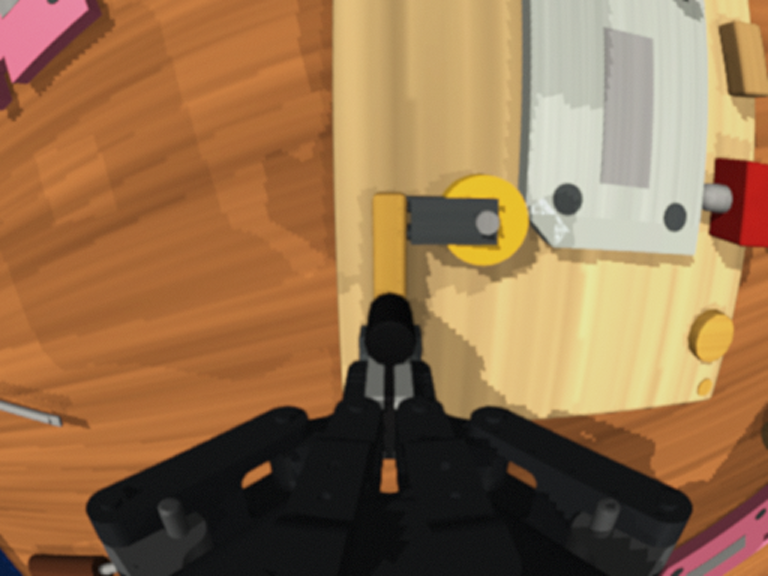

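The disc has climbed onto the bevel and yields as it should. I'll continue towards the end stop.

play_rows([
  [0,0.002,0,0,0],
  [0,0.004,0,0,0],
  [0,0.006,0,0,0],
  [0,0.008,0,0,0],
  [0,0.01,0,0,0],
  [0,0.012,0,0,0],
  [0,0.014,0,0,0],
  [0,0.015,0,0,0],
  [0,0.016,0,0,0],
])

```text
time_s: 18.67
position: [549.3, -43.7, 42.2]
tool_rot: [[-0.968, 0.249, 0.019], [0.249, 0.968, -0.004], [-0.019, 0.0, -1.0]]
ft_force: [28.4, -9.8, -22.0]
grip_width: 0.0
```

play_rows([
  [0,0.0005,0,0,0],
  [0,0.001,0,0,0],
  [0,0.0015,0,0,0],
  [0,0.002,0,0,0],
])

```text
time_s: 19.0
position: [549.3, -43.7, 42.9]
tool_rot: [[-0.968, 0.25, 0.023], [0.25, 0.968, -0.005], [-0.024, 0.001, -1.0]]
ft_force: [31.9, -9.8, -23.3]
grip_width: 0.1
```

play_rows([
  [0,0.0005,0,0,0],
  [0,0.001,0,0,0],
  [0,0.0015,0,0,0],
  [0,0.002,0,0,0],
])

```text
time_s: 19.33
position: [549.2, -43.7, 43.1]
tool_rot: [[-0.968, 0.25, 0.028], [0.25, 0.968, -0.006], [-0.029, 0.001, -1.0]]
ft_force: [39.1, -12.0, -29.0]
grip_width: 0.2
```

A hard stop at TCP jig x of about 144 mm matches the bolt being 40 mm home. I'll back off and check.

play_rows([
  [0,-0.004,0,0,0],
  [0,-0.008,0,0,0],
  [0,-0.014,0,0,0],
  [0,-0.02,0,0,0],
  [0,-0.026,0,0,0],
  [0,-0.026,0,-0.02,0],
  [0,-0.026,0,-0.05,0],
  [0,-0.026,0,-0.09,0],
  [0,-0.026,0,-0.13,0],
  [0,-0.026,0,-0.16,0],
])

```text
time_s: 20.17
position: [564.4, -47.0, 204.5]
tool_rot: [[-0.969, 0.249, 0.001], [0.249, 0.969, 0.0], [-0.001, 0.001, -1.0]]
ft_force: [0.1, -0.2, 0.5]
grip_width: -0.1
```

play_rows([
  [0,-0.01,0.02,0,0],
  [0,-0.02,0.03,0,0],
  [0,-0.02,0.03,0,0],
  [0,-0.02,0.03,0,0],
])

```text
time_s: 20.5
position: [590.5, -22.7, 200.6]
tool_rot: [[-0.969, 0.248, -0.002], [0.248, 0.969, 0.0], [0.002, -0.0, -1.0]]
ft_force: [-0.5, -0.8, -0.7]
grip_width: 0.0
```

```bash
python3 look.py q wrist side scene;  python3 - <<'E'
from h import *
m=camera_model('wrist');np.savez('w3',K=m['camera_matrix'],T=m['pose']);print(m['pose'][:3,3])
a=cv2.imread('pics/q_wrist.png');cv2.imwrite('pics/qz.png',cv2.resize(a[0:400,200:600],None,fx=1.5,fy=1.5))
E
```

```text
t 20.5 tcp jig [179.1 -85. ] z 200.6 F jig [-0.33 -0.91] -0.73
[517.95441528  -5.21154952 342.7816348 ]
```

View pics/qz.png

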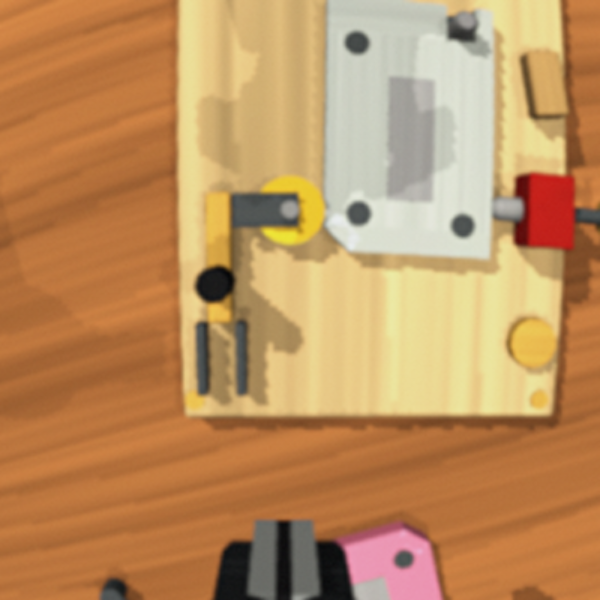

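View pics/q_side.png

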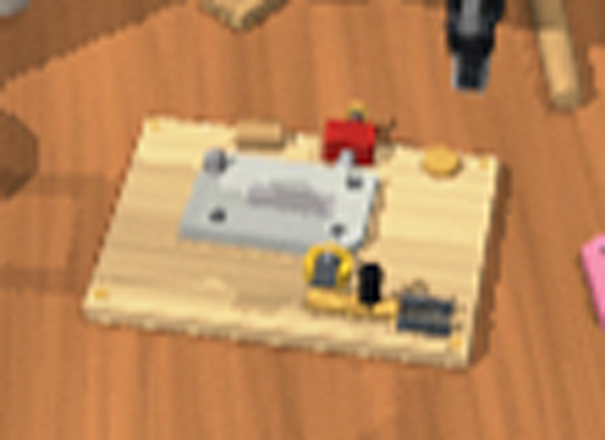

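Run:
```python
from h import *
d=np.load('w3.npz');m={'camera_matrix':d['K'],'pose':d['T']}
Z=lambda x,y:((200+x/1.5)/1.5,(y/1.5)/1.5)
R=observe()['tool_rot']
q={}
for n,p,z in(('knob',Z(214,284),62),('disc',Z(291,210),32),('C3',Z(186,416),18),('C4',Z(556,415),18),('peg',Z(464,21),45),('free',Z(490,260),30),('tip',Z(495,209),26)):
    q[n]=R.T@proj_z('wrist',p,z,m)
for n in q: print(n,'jig x',round(195-(q[n]-(q['C3']+q['C4'])/2)[0],1),'y',round(-135+(q[n]-q['C3'])[1],1))
s=observe();print(s['ft_force'],s['grip_width'],s['time_s'],np.abs(s['qvel']).max())
```

```text
knob jig x 126.1 y -114.9
disc jig x 94.0 y -82.4
C3 jig x 195.7 y -135.0
C4 jig x 194.3 y 59.7
peg jig x 2.0 y -4.5
free jig x 114.5 y 12.8
tip jig x 89.5 y 15.9
[ 0.52530277 -1.4748639   0.36104988] -0.06704389545939488 20.65 0.17245439057075038
```

```bash
python3 -c "
from cell import *
print(close_job())"
```

```text
the job is handed in; nothing more can be done
None
```

I swung the plate about the peg with closed fingers until it met the stop screw, and held it there. I then let go, pushed the bolt home by its knob, and handed the job in at about 20.7 s of the 66 s allowed.

- **Pressing on the screw:** I raised the force in small steps to about 11–13 N and held it for roughly 2 s. The highest push I read was about 13 N at the end of a move. Forces between those readings were not seen.
- **Bolt:** It reached its end stop with about 50 N on the wrist sensor, of which about 41 N was along the bolt. That load was on the fingers and below the 120 N wrist limit. The last wrist picture put the knob at jig x ≈ 126 mm and the disc at x ≈ 94 mm. That is 38–39 mm of the 40 mm travel.
- **Plate:** In the last pictures it is flat, still hooked on the peg and touching the screw tip, with the disc pressed back about 10 mm by its edge. I could not measure the force holding it on the screw.
- **Other pieces:** The hand was clear of everything at the end. The bystanders I could see in the close views looked unmoved, but I did not measure them.

The board, peg and knob positions from the pictures disagreed by up to about 5 mm. I relied on touch for the screw contact and the bolt's end stop.

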